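# Close the centrifuge and hold the short-spin key

## Robot

A 7-joint arm with a two-finger parallel gripper is mounted at the origin on the work surface. World frame = base frame: x ahead of the robot, y to its left, z up, the work surface at z = 0. Lengths are in mm, angles in rad, forces in N, time in s.
With the tool pointing down it reaches from about 400 to 925 mm from the base axis. Payload 4.1 kg.
Tool frame: the origin (TCP) lies on the centre line of the jaws, within the pads' length; the fingertips stand 22 mm ahead of it and the grasp point (between the pads) lies 3 mm ahead of it; z points along the fingers, y is the line along which they close (so a half turn about z gives the same grasp; the last joint's range is limited). The gripper opens to 85 mm and grips with 20 to 120 N. Pads are 22 mm wide; open, the fingers measure 114 mm over their backs; the gripper's body (76 mm by 85 mm) begins 54 mm behind the grasp point. The pads swing forward as they close: fully open they stand 13 mm farther back than shut.
Start: joints at [-1.363, 0.398, 0.045, 1.537, -0.019, 1.207, -0.051], TCP at [196.285, 619.691, 223.347] pointing down, gripper open.
Joint ranges: [-2.82, 2.82], [-0.49, 2.23], [-1.37, 1.46], [0, 2.46], [-1.36, 4.5], [0.23, 2], [-2.94, 2.94]. Speed limits (rad/s): [2.57, 2.57, 3.14, 3.14, 3.14, 3.14, 3.14].

## Interface

Orientations are given as a rotation vector (axis times angle).
In Python, from station import state, capture, close_job, recognise, landmark_of gives the robot as it stands.
- The arm moves only by the shell command python3 -m jog 'ROWS'. ROWS is a JSON object of lists of equal length, an entry for each row: "slide": the shift along the tool's x, y, z in units of 30 mm (1.0 is 30 mm), a list of three; "twist": the turn, a rotation vector about the tool's x, y, z in units of 6 degrees (1.0 is 6 degrees), a list of three; "gripper": the finger opening in mm, from 0 to 85.4. In form: {"slide": [[dx, dy, dz], ...], "twist": [[rx, ry, rz], ...], "gripper": [gripper, ...]}. A call has 1 to 12 rows; each row shifts and turns the commanded pose from where the row before left it, along the tool's axes as they then stand; what a row does not reach is not made up. A row lasts 1/10 s, in which the tool goes at most 50 mm and 8.59 degrees, less where a joint would pass 70% of its speed; a pose out of reach is approached as far as the arm can. A call is refused whole if a number of a shift passes 1 or a number of a turn 1, either way. A call with a gripper value outside its range is refused whole. The fingers move at their own pace and stop on an object; the grip force is fixed at half the most. Time passes only in rows, so rows that do not move let the fingers close. It gives the time, the measured TCP pose, the force, the opening and the grip force at its end, in the units of the state.
- state(): the state, without advancing time (a new reading comes with each control period).
- capture(name): name is "scene" or "side" or "wrist"; returns a dict with "pixels" (420x560x3 uint8, red, green, blue), "vfov" (degrees; the focal length in pixels is half the picture's height over the tangent of half this angle, whatever the lens; pixels are square), "cx", "cy" (the principal point, pixels), "cam_to_world" (4x4, takes a point from camera to world coordinates). Camera axes: x right, y down, z forward; pixel columns grow to the right and rows downward; lengths in mm; the calibration is good to about 2 mm. A picture is of the moment at which its call begins. There is no depth.
- close_job(): hands the job in; it is judged then, once.
Trained networks look in a picture, given as the dict that the camera call returned (one of the last four; its "shot" number tells which), for a name from the list of things; names that differ only in an ending like _2 or _b are one class to them, and where a whole thing is asked for, a point or a joint stands for the part that bears it (a point fixed in the world has none). Each returns a list of dicts, best first, with "p" (0 to 1); they miss things now and then, are a little off and sometimes report something else, mostly with a low value. They report only what shows in the picture. A call takes as long as a camera call.
- recognise(picture, label): "xyz" ([x, y, z] in mm, in the coordinates of the camera as it stood for that picture, good to about 4 mm: the middle of the surface that is visible of it).
- landmark_of(picture, label): "xyz" ([x, y, z] in mm, in the coordinates of the camera as it stood for that picture, good to about 4 mm: a listed point, or the origin of a listed thing).
The state is a dict: "clock": time; "joint_positions": joint angles; "dq": joint speeds; "joint_torque": joint torques, N m; "ee_pos": TCP position; "ee_rot": TCP orientation; "ft_force": force on the tool from outside, world axes, zero at the start; "wrist_torque": the same for the moment, N m; "finger_gap": finger opening in mm; "grasp_force": force on a finger pad.
Only numpy, scipy, OpenCV 4.12 (cv2) and the standard library are available. Lean on these libraries where they do the work, as an engineer would, in place of code of your own. Each camera call takes 0.05 s, during which the arm holds its last target. There are 200 camera calls.

## Task

Lower the centrifuge's open lid gently until it is fully shut, without letting it drop. Then press the large oblong short-spin key on the front deck fully down and keep holding it down with a moderate push: the program finishes while still holding the key pressed. Leave the small round lid-release key, the tube rack, the bottle and the cup alone.

Things in the scene. Friction and masses are not known exactly. Their poses are not given: they have to be found in the camera images.
- centrifuge: White benchtop microcentrifuge, teal top deck, 280 mm deep (x) x 240 mm wide (y) x 125 mm high, fixed on the table. Origin on its underside, 145 mm behind the front face; its x axis points from the front (nearest the robot) to the hinge at the back, z up. Deck at z = 125 mm; the keys stand on its front strip, the lid covers the rest.
- lid (a joint): Angle of the lid about its level hinge at the back (rad): 0 = fully shut on its stop, 1.4 = widest open; it starts at 1.05 to 1.35. Hinge friction holds the lid still above about 0.95 rad; below that its weight (0.45 kg) makes it fall shut unless it is carried. Once shut it stays shut.
- lid_hinge (a point): Middle of the lid's hinge axis, which lies along the centrifuge's y axis; at (105, 0, 137) mm in the centrifuge's frame.
- lid_bar (a point): Middle of the lid's lift bar: round steel bar 12 mm thick, parallel to the hinge, 84 mm between its two slanting legs. Its axis is 182 mm from the hinge axis along the lid and 41 mm off on the outer side (above, when shut); 12 mm beyond the edge of the 172 x 220 x 22 mm lid and 30 mm off its face, so fingers fit on both sides. Pinched from above, it can turn between the fingers.
- pulse_key (a joint): Travel of the short-spin key (m): 0 = up, 0.008 = fully down on its stop. A spring returns it: about 3 N starts it moving, 7 N holds it fully down.
- pulse_top (a point): Centre of the top face of the short-spin key (moves with it): the large white oblong key, 32 mm (centrifuge's x) x 44 mm (y), 13 mm proud of its grey bezel; pressed straight down. When up, its top is at z = 144 mm. It lies 105 mm from the centrifuge's origin towards the front and 75 mm to its left or right (the two keys swap places).
- pulse_key_base: The short-spin key with its fixed grey bezel (56 x 62 x 6 mm) on the front deck. Origin: centre of the bezel's underside, at z = 125 mm; axes as the centrifuge's.
- release_top (a point): Centre of the top face of the lid-release key: small white round key, 18 mm in diameter, 10 mm proud of a grey bezel like the other's, on the other end of the front deck. Not to be pressed.
- release_key (a joint): Travel of the lid-release key (m): 0 = up, 0.004 = fully down. It must stay up.
- tube_rack: Loose white tube rack, 190 x 85 mm, with capped tubes up to 107 mm high, beside the centrifuge. Origin: centre of its underside.
- bottle: Loose closed white bottle, 64 mm in diameter, 150 mm high, beside the centrifuge. Origin: centre of its underside.
- cup: Loose white plastic cup, 64 mm in diameter, 65 mm high, beside the centrifuge. Origin: centre of its underside.

How it is judged:
By the outcome, as a careful person would: the job done as asked, in the order asked, and still so for the second after the job is handed in, while the arm keeps its last pose, push and grip.
It also fails if it takes over 48 s, if anything falls off the work surface, if the arm or the gripper's body presses on something with over 40 N, if the wrist force passes 120 N, or if a joint passes its speed limit or range.

## Working session

There is one attempt and no reset: what is moved stays moved. The work goes in short steps, Python scripts to look and compute and a shell command to move; the robot and the scene stay as the last step left them, time stands still between calls to the robot, and variables do not carry over. Pictures are saved under pics/ and viewed, at most 10 in all, crops included, and the job is handed in when it is done.

```bash
ls; mkdir -p pics; cat > h.py <<'E'
import numpy as np, cv2
from station import state, capture, recognise, landmark_of
from scipy.spatial.transform import Rotation as R
def find(pic,label,f=landmark_of):
    M=np.array(pic["cam_to_world"]); out=[]
    for d in f(pic,label)[:2]:
        out.append((round(d["p"],2),(M[:3,:3]@np.array(d["xyz"])+M[:3,3]).round(1).tolist()))
    return out
def save(pic,name): cv2.imwrite(f"pics/{name}.png",cv2.cvtColor(pic["pixels"],cv2.COLOR_RGB2BGR))
def pix(pic,P):
    M=np.array(pic["cam_to_world"]); c=M[:3,:3].T@(np.array(P)-M[:3,3]); f=210/np.tan(np.radians(pic["vfov"]/2))
    return (round(pic["cx"]+f*c[0]/c[2],1),round(pic["cy"]+f*c[1]/c[2],1))
E
python3 - <<'E'
from h import *
s=state(); print({k:np.round(v,3).tolist() for k,v in s.items()})
print(R.from_rotvec(s["ee_rot"]).as_matrix().round(2))
for c in ["scene","side","wrist"]:
    p=capture(c); save(p,c+"0")
    for l in ["centrifuge","lid_hinge","lid_bar","pulse_top","pulse_key_base","release_top","tube_rack","bottle","cup"]:
        print(c,l,find(p,l))
E
```

```text
pics
{'clock': 0.0, 'joint_positions': [-1.363, 0.399, 0.045, 1.538, -0.019, 1.207, -0.051], 'dq': [-0.001, 0.001, 0.0, -0.001, -0.001, -0.0, 0.0], 'joint_torque': [-0.0, -47.513, 1.365, -25.423, 0.012, 0.01, 0.0], 'ee_pos': [196.081, 619.049, 222.268], 'ee_rot': [-0.48, -3.105, 0.003], 'ft_force': [-0.856, -0.238, -1.235], 'wrist_torque': [-0.039, -0.043, 0.029], 'grasp_force': 0.0, 'finger_gap': 85.367}
[[-0.95  0.3  -0.  ]
 [ 0.3   0.95 -0.  ]
 [-0.   -0.   -1.  ]]
scene centrifuge [(0.68, [565.0, 88.4, 0.4])]
scene lid_hinge [(0.82, [659.7, 109.7, 136.8])]
scene lid_bar [(0.97, [653.9, 111.8, 325.1])]
scene pulse_top [(0.59, [471.0, -6.6, 143.2])]
scene pulse_key_base [(0.66, [473.4, -7.6, 122.2])]
scene release_top [(0.41, [443.0, 139.2, 139.8])]
scene tube_rack [(0.64, [443.6, 137.3, 140.1]), (0.58, [590.4, 319.1, 0.0])]
scene bottle [(0.7, [691.5, -129.8, -4.1])]
scene cup [(0.83, [540.4, -152.0, 0.6])]
side centrifuge [(0.66, [558.1, 87.4, -3.4])]
side lid_hinge [(0.75, [662.8, 109.8, 138.8])]
side lid_bar []
side pulse_top [(0.59, [476.2, -8.7, 143.3]), (0.21, [688.7, -132.7, -4.6])]
side pulse_key_base [(0.76, [469.9, -8.2, 126.6])]
side release_top []
side tube_rack [(0.84, [587.1, 316.6, -2.2])]
side bottle [(0.94, [687.6, -131.8, -4.5])]
side cup [(0.75, [539.5, -148.5, -0.2]), (0.32, [655.6, 107.8, 323.1])]
wrist centrifuge []
wrist lid_hinge []
wrist lid_bar []
wrist pulse_top []
wrist pulse_key_base []
wrist release_top []
wrist tube_rack []
wrist bottle []
wrist cup []
```

View pics/scene0.png

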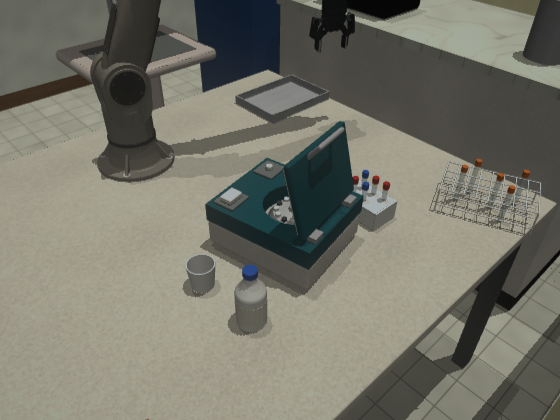

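View pics/side0.png

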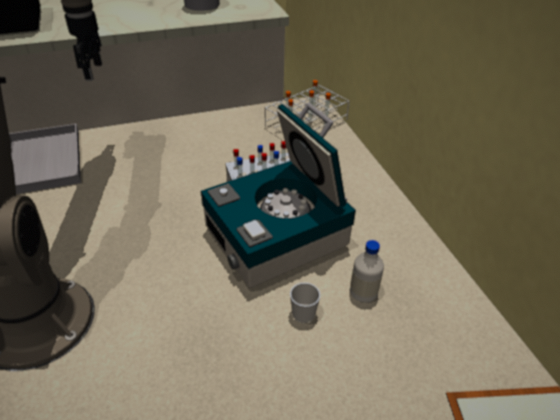

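```bash
python3 - <<'E'
from h import *
from scipy.optimize import least_squares
# fit centrifuge pose x,y,yaw to averaged landmarks
obs=[([0,0],[561,88]),([105,0],[661.3,109.8]),([-105,-75],[472.5,-7.8])]
obs2=obs+[([-105,75],[443,139.2])]
for o in (obs,obs2):
    def fn(p):
        c,s=np.cos(p[2]),np.sin(p[2]); r=[]
        for a,b in o: r+=[p[0]+c*a[0]-s*a[1]-b[0],p[1]+s*a[0]+c*a[1]-b[1]]
        return r
    q=least_squares(fn,[560,88,0.2]); print(q.x.round(3),np.round(q.fun,1))
p=q.x; c,s=np.cos(p[2]),np.sin(p[2])
h=np.array([p[0]+105*c,p[1]+105*s,137])
for th in np.arange(1.0,1.4,.05):
    ex=-182*np.cos(th)+41*np.sin(th); ez=182*np.sin(th)+41*np.cos(th)
    print(round(th,2),(h+[ex*c,ex*s,ez]).round(1))
E
```

```text
[5.59673e+02 8.77740e+01 2.12000e-01] [-1.3 -0.2  1.   0.1  0.3  0.2]
[5.60128e+02 8.77500e+01 2.09000e-01] [-0.9 -0.2  1.5 -0.2  0.5  0.4 -1.2  0.1]
1.0 [600.4  96.3 312.3]
1.05 [609.   98.1 315.3]
1.1 [617.8 100.  317.8]
1.15 [626.7 101.9 319.9]
1.2 [635.7 103.8 321.5]
1.25 [644.8 105.7 322.6]
1.3 [653.9 107.6 323.3]
1.35 [663.  109.6 323.6]
```

The scene view shows the pulse key (large) at about (232,197) on the cup and bottle side, the release key at (268,168), and the bar at about (325,143). The side view agrees: pulse key (254,231), release key (222,190). The fit gives the centrifuge at (560,88) with yaw 0.21 and the lid at about 1.3 rad. I'll lift and turn, then move over the bar.

```bash
python3 -m jog '{"slide":[[0,0,-1],[0,0,-1],[0,0,-1],[0,0,-1],[0,0,-1],[0,0,-1],[0,0,0],[0,0,0],[0,0,0],[0,0,0]],"twist":[[0,0,1],[0,0,1],[0,0,1],[0,0,1],[0,0,1],[0,0,1],[0,0,1],[0,0,1],[0,0,1],[0,0,1]],"gripper":[85,85,85,85,85,85,85,85,85,85]}'
python3 -m jog '{"slide":[[-1,0.6,0],[-1,0.6,0],[-1,0.6,0],[-1,0.6,0],[-1,0.6,0],[-1,0.6,0],[-1,0.6,0],[-1,0.6,0],[-1,0.6,0],[-1,0.6,0]],"twist":[[0,0,0],[0,0,0],[0,0,0],[0,0,0],[0,0,0],[0,0,0],[0,0,0],[0,0,0],[0,0,0],[0,0,0]],"gripper":[85,85,85,85,85,85,85,85,85,85]}'
python3 -m jog '{"slide":[[-1,0.5,0],[-1,0.5,0],[-1,0.5,0],[-1,0.5,0],[-1,0.5,0],[-1,0.3,0],[-1,0.2,0],[-1,0,0],[-1,0,0],[-0.8,0,0],[0,0,0],[0,0,0]],"twist":[[0,0,0],[0,0,0],[0,0,0],[0,0,0],[0,0,0],[0,0,0],[0,0,0],[0,0,0],[0,0,0],[0,0,0],[0,0,0],[0,0,0]],"gripper":[40,40,40,40,40,40,40,40,40,40,40,40]}'
python3 - <<'E'
from h import *
s=state(); print(s["clock"],np.round(s["ee_pos"],1),s["finger_gap"],np.round(s["joint_positions"],2))
print(R.from_rotvec(s["ee_rot"]).as_matrix().round(3))
for c in ["wrist","scene"]:
    p=capture(c); save(p,c+"1"); print(np.array(p["cam_to_world"]).round(2).tolist())
    for l in ["lid_bar","lid_hinge","pulse_top","pulse_key_base","release_top","centrifuge"]:
        print(c,l,find(p,l))
E
```

```text
clock: 2.5
ee_pos: [196.2, 619.7, 403.4]
ee_rot: [-1.973, -2.445, -0.0]
ft_force: [-0.7, -0.3, 0.3]
finger_gap: 84.8
grasp_force: 0.0
clock: 3.5
ee_pos: [437.4, 364.3, 403.5]
ee_rot: [-1.968, -2.449, -0.001]
ft_force: [1.5, 0.6, 0.7]
finger_gap: 84.9
grasp_force: 0.0
clock: 4.7
ee_pos: [587.7, 97.8, 403.4]
ee_rot: [-1.969, -2.448, -0.001]
ft_force: [1.2, 1.1, 0.7]
finger_gap: 40.3
grasp_force: 0.0
4.7 [587.7  97.8 403.4] 40.27854472646004 [-0.69  0.26  0.59  1.39 -0.14  1.53  0.11]
[[-0.214  0.977  0.   ]
 [ 0.977  0.214  0.001]
 [ 0.001  0.    -1.   ]]
[[0.98, 0.21, 0.07, 572.19], [0.22, -0.93, -0.31, 176.83], [-0.0, 0.31, -0.95, 554.01], [0.0, 0.0, 0.0, 1.0]]
wrist lid_bar [(0.98, [652.3, 110.6, 322.7])]
wrist lid_hinge [(0.78, [663.4, 112.8, 137.7])]
wrist pulse_top [(0.66, [475.7, -3.0, 142.2])]
wrist pulse_key_base [(0.8, [475.4, -5.4, 121.6])]
wrist release_top [(0.72, [445.5, 136.4, 140.1]), (0.62, [474.3, -3.8, 145.2])]
wrist centrifuge [(0.95, [563.3, 91.6, -0.5])]
[[0.69, 0.47, -0.55, 1198.24], [0.73, -0.42, 0.54, -539.79], [0.02, -0.78, -0.63, 818.5], [0.0, 0.0, 0.0, 1.0]]
scene lid_bar [(0.6, [655.2, 113.5, 325.9]), (0.29, [687.5, -133.2, 0.3])]
scene lid_hinge [(0.59, [661.0, 112.8, 136.7]), (0.57, [474.5, -5.0, 144.4])]
scene pulse_top []
scene pulse_key_base [(0.9, [471.4, -8.0, 122.1])]
scene release_top [(0.69, [687.3, -131.2, -1.2]), (0.62, [442.1, 137.4, 137.7])]
scene centrifuge [(0.64, [562.4, 87.7, -0.1])]
```

View pics/wrist1.png

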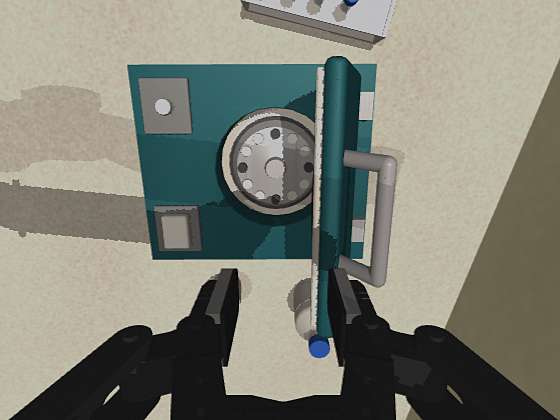

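```bash
python3 - <<'E'
from h import *
p=capture("wrist")
for P in ([653.5,111,323.5],[475,-5,144],[587.7,97.8,381]): print(P,pix(p,P))
u=np.array([-.209,.978,0])
for k in (-42,42): print(k,pix(p,np.array([653.5,111,323.5])+k*u))
E
```

```text
[653.5, 111, 323.5] (np.float64(377.2), np.float64(222.6))
[475, -5, 144] (np.float64(174.5), np.float64(230.6))
[587.7, 97.8, 381] (np.float64(279.2), np.float64(256.1))
-42 (np.float64(371.9), np.float64(277.0))
42 (np.float64(383.1), np.float64(162.0))
```

```bash
python3 - <<'E'
from h import *
from scipy.optimize import least_squares
p=capture("wrist"); im=p["pixels"].astype(int)
for r in (180,200,220,240,260):
    print(r,[tuple(im[r,c]) [0] for c in range(358,404,2)])
for r in (175,190,205,220,235,250):
    print(r,"deck left",[int(im[r,c,0]) for c in range(132,156,2)])
pts=[([-145,120,125],(128,65)),([-145,-120,125],(152,258)),([135,120,125],(376,65)),([-105,75,141],(163,106)),([-105,-75,144],(175,231))]
def W(q,a):
    c,s=np.cos(q[2]),np.sin(q[2]); return [q[0]+c*a[0]-s*a[1],q[1]+s*a[0]+c*a[1],a[2]]
q=least_squares(lambda q:np.ravel([np.subtract(pix(p,W(q,a)),b) for a,b in pts]),[560,88,.2],diff_step=1e-3)
print(q.x,q.fun.round(1))
E
```

```text
180 [np.int64(41), np.int64(42), np.int64(42), np.int64(42), np.int64(38), np.int64(141), np.int64(174), np.int64(164), np.int64(167), np.int64(190), np.int64(70), np.int64(115), np.int64(131), np.int64(146), np.int64(158), np.int64(169), np.int64(162), np.int64(159), np.int64(141), np.int64(164), np.int64(188), np.int64(189), np.int64(190)]
200 [np.int64(40), np.int64(39), np.int64(39), np.int64(40), np.int64(55), np.int64(182), np.int64(176), np.int64(175), np.int64(182), np.int64(59), np.int64(97), np.int64(112), np.int64(125), np.int64(136), np.int64(144), np.int64(143), np.int64(141), np.int64(126), np.int64(173), np.int64(190), np.int64(191), np.int64(190), np.int64(191)]
220 [np.int64(153), np.int64(150), np.int64(153), np.int64(128), np.int64(190), np.int64(190), np.int64(189), np.int64(197), np.int64(85), np.int64(93), np.int64(111), np.int64(124), np.int64(134), np.int64(142), np.int64(142), np.int64(141), np.int64(127), np.int64(186), np.int64(190), np.int64(189), np.int64(190), np.int64(190), np.int64(190)]
240 [np.int64(172), np.int64(174), np.int64(184), np.int64(183), 
[... 453 characters left out ...]
np.int64(140), np.int64(142), np.int64(141), np.int64(127), np.int64(185), np.int64(190), np.int64(189), np.int64(189), np.int64(190), np.int64(188), np.int64(191), np.int64(189)]
175 deck left [190, 189, 190, 190, 205, 30, 29, 31, 32, 30, 31, 32]
190 deck left [189, 190, 189, 190, 190, 206, 29, 30, 31, 30, 31, 32]
205 deck left [127, 126, 126, 132, 132, 128, 136, 33, 35, 34, 34, 31]
220 deck left [123, 127, 124, 123, 124, 127, 127, 136, 24, 24, 25, 17]
235 deck left [121, 119, 128, 124, 122, 126, 120, 120, 134, 13, 25, 23]
250 deck left [190, 190, 189, 190, 190, 190, 185, 189, 190, 208, 4, 24]
[5.61799234e+02 8.67493618e+01 2.04694902e-01] [ 0.3 -1.5 -1.5  0.7  2.3  2.2  0.2  0.3 -1.4  1.7]
```

```bash
python3 -m jog '{"slide":[[-0.12,0.8,0],[0,0.8,0],[0,0.75,0],[0,0,0.6],[0,0,0.6],[0,0,0.6],[0,0,0.57],[0,0,0],[0,0,0]],"twist":[[0,0,0],[0,0,0],[0,0,0],[0,0,0],[0,0,0],[0,0,0],[0,0,0],[0,0,0],[0,0,0]],"gripper":[40,40,40,40,40,40,40,40,40]}'
python3 - <<'E'
from h import *
p=capture("wrist"); save(p,"wrist2"); print(find(p,"lid_bar"),state()["ee_pos"],state()["ft_force"])
E
```

```text
clock: 6.4
ee_pos: [657.5, 109.4, 332.5]
ee_rot: [-1.968, -2.449, -0.0]
ft_force: [0.3, 0.1, -0.2]
finger_gap: 39.8
grasp_force: 0.0
[(0.63, [654.1, 110.1, 323.9])] [658.00660872 109.32339948 333.57921831] [-0.14437127  0.53199773  0.4424255 ]
```

View pics/wrist2.png

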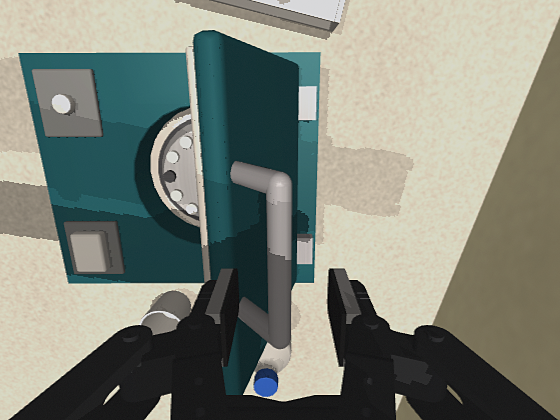

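The bar is centred between the fingers (columns 238 to 330, bar at 281). I'll close now.

```bash
python3 -m jog '{"slide":[[0,0,0],[0,0,0],[0,0,0],[0,0,0],[0,0,0],[0,0,0],[0,0,0]],"twist":[[0,0,0],[0,0,0],[0,0,0],[0,0,0],[0,0,0],[0,0,0],[0,0,0]],"gripper":[0,0,0,0,0,0,0]}'
python3 - <<'E'
from h import *
s=state(); print(s["ee_pos"],s["finger_gap"],s["grasp_force"],s["ft_force"],s["wrist_torque"])
# waypoints: steps in tool units (y, z) for theta sequence
def e(t): return np.array([-182*np.cos(t)+41*np.sin(t),182*np.sin(t)+41*np.cos(t)])
th=np.concatenate([np.linspace(1.31,1.25,3),np.arange(1.2,-0.001,-.05)])
prev=e(th[0])
for t in th[1:]:
    d=e(t)-prev; prev=e(t); print(round(t,2),(d[0]/30).round(2),(-d[1]/30).round(2),"cum",(e(t)-e(1.31)).round(1))
E
```

```text
clock: 7.2
ee_pos: [657.4, 109.3, 332.2]
ee_rot: [-1.968, -2.449, -0.0]
ft_force: [-0.1, -0.6, -0.1]
finger_gap: 0.0
grasp_force: 0.0
[657.38233071 109.34769747 332.16611779] 0.048190603251537734 0.0 [-0.11628829 -0.63716575 -0.14594771] [-0.07292225  0.01923879  0.01008185]
1.28 -0.19 0.01 cum [-5.6 -0.3]
1.25 -0.19 0.02 cum [-11.2  -0.8]
1.2 -0.31 0.04 cum [-20.4  -1.9]
1.15 -0.31 0.05 cum [-29.6  -3.5]
1.1 -0.3 0.07 cum [-38.7  -5.6]
1.05 -0.3 0.08 cum [-47.7  -8.1]
1.0 -0.29 0.1 cum [-56.5 -11.1]
0.95 -0.29 0.11 cum [-65.2 -14.5]
0.9 -0.28 0.13 cum [-73.7 -18.4]
0.85 -0.28 0.14 cum [-82.  -22.6]
0.8 -0.27 0.16 cum [-90.1 -27.3]
0.75 -0.26 0.17 cum [-97.9 -32.4]
0.7 -0.25 0.18 cum [-105.5  -37.8]
0.65 -0.24 0.19 cum [-112.8  -43.6]
0.6 -0.23 0.21 cum [-119.7  -49.8]
0.55 -0.22 0.22 cum [-126.4  -56.3]
0.5 -0.21 0.23 cum [-132.7  -63.2]
0.45 -0.2 0.24 cum [-138.7  -70.3]
0.4 -0.19 0.25 cum [-144.4  -77.8]
0.35 -0.17 0.26 cum [-149.6  -85.5]
0.3 -0.16 0.27 cum [-154.4  -93.5]
0.25 -0.15 0.27 cum [-158.9 -101.7]
0.2 -0.13 0.28 cum [-162.9 -110.1]
0.15 -0.12 0.29 cum [-166.5 -118.7]
0.1 -0.11 0.29 cum [-169.7 -127.5]
0.05 -0.09 0.3 cum [-172.4 -136.4]
-0.0 -0.08 0.3 cum [-174.7 -145.4]
```

The fingers closed on nothing, so I need another look.

```bash
python3 - <<'E'
from h import *
p=capture("wrist"); q=capture("scene"); 
print(find(p,"lid_bar"),find(q,"lid_bar"))
x,y=map(int,pix(q,[657,109,323])); print(x,y, pix(q,[657.4,109.3,310.2]),pix(p,[657.4,109.3,310.2]))
c=cv2.resize(q["pixels"][y-70:y+70,x-70:x+70],(600,600),interpolation=cv2.INTER_CUBIC)
w=cv2.resize(p["pixels"],(800,600))[:, 200:800]
cv2.imwrite("pics/c3.png",cv2.cvtColor(np.hstack([cv2.resize(c,(400,400)),cv2.resize(w,(400,400))]),cv2.COLOR_RGB2BGR))
E
```

```text
[(0.71, [652.7, 110.3, 322.9])] [(0.76, [656.7, 115.1, 324.9])]
330 138 (np.float64(330.5), np.float64(144.6)) (np.float64(279.3), np.float64(256.7))
```

View pics/c3.png

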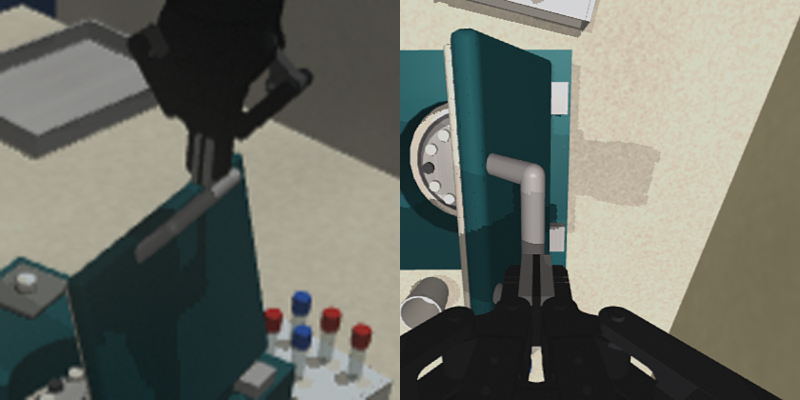

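```bash
python3 - <<'E'
from h import *
p=capture("wrist"); q=capture("scene"); s=capture("side")
for z in (300,310,320,330,340): print(z,[tuple(map(float,pix(c,[657.4,109.3,z]))) for c in (p,q,s)])
def crop(pic,P,h,n):
    x,y=map(int,pix(pic,P)); x0=max(x-h,0);y0=max(y-h,0); print(x0,y0,h)
    c=cv2.cvtColor(pic["pixels"][y0:y0+2*h,x0:x0+2*h],cv2.COLOR_RGB2BGR)
    c=cv2.convertScaleAbs(c,alpha=1.8,beta=25)
    return cv2.resize(c,(n,n),interpolation=cv2.INTER_CUBIC)
P=[657.4,109.3,318]
cv2.imwrite("pics/c4.png",np.hstack([crop(q,P,30,400),crop(s,P,30,400)]))
cv2.imwrite("pics/c5.png",crop(p,P,60,600))
E
```

```text
300 [(279.4, 248.9), (330.1, 149.0), (319.2, 122.8)]
310 [(279.2, 256.5), (330.4, 144.6), (319.5, 118.7)]
320 [(279.0, 264.9), (330.8, 140.3), (319.8, 114.7)]
330 [(278.8, 274.2), (331.3, 135.8), (320.2, 110.6)]
340 [(278.6, 284.7), (331.7, 131.4), (320.5, 106.4)]
300 111 30
289 85 30
219 203 60
```

View pics/c4.png

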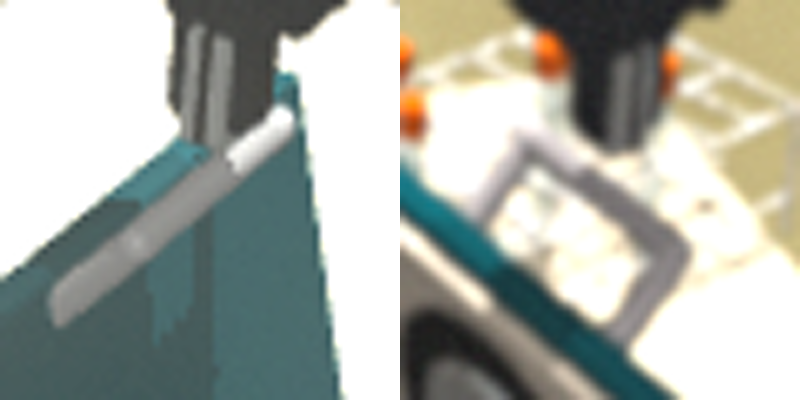

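View pics/c5.png

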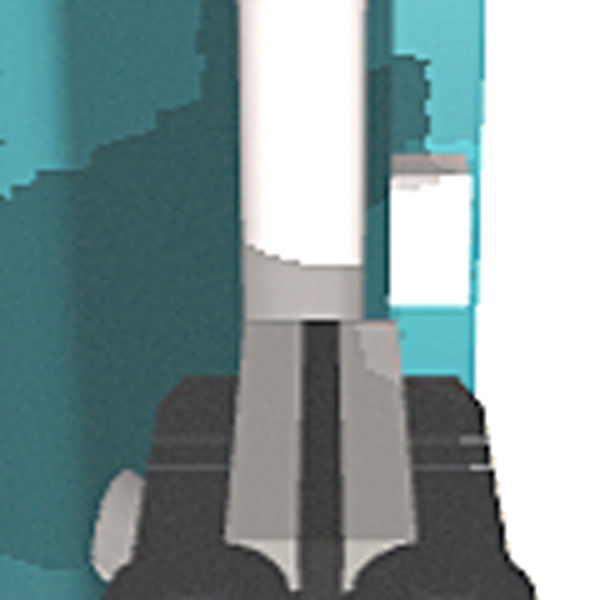

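Both fixed views put the shut fingertips at z ≈ 335, about 13 mm above the bar's axis at about 322. The real fingertips therefore sit roughly 25 mm higher than the nominal figure. I'll reopen, go lower while watching the force, and close again.

```bash
python3 -m jog '{"slide":[[0,0,0],[0,0,0],[0,0,0],[0,0,0],[0,0,0],[0,0,0.2],[0,0,0.2],[0,0,0.1]],"twist":[[0,0,0],[0,0,0],[0,0,0],[0,0,0],[0,0,0],[0,0,0],[0,0,0],[0,0,0]],"gripper":[32,32,32,32,32,32,32,32]}'
python3 -m jog '{"slide":[[0,0,0.2],[0,0,0.2],[0,0,0]],"twist":[[0,0,0],[0,0,0],[0,0,0]],"gripper":[32,32,32]}'
```

```text
clock: 8.35
ee_pos: [656.9, 109.4, 316.0]
ee_rot: [-1.967, -2.448, 0.002]
ft_force: [0.4, 0.2, 0.4]
finger_gap: 31.9
grasp_force: 0.0
clock: 8.65
ee_pos: [656.8, 109.4, 303.9]
ee_rot: [-1.967, -2.448, 0.002]
ft_force: [0.0, 1.2, -0.3]
finger_gap: 31.8
grasp_force: 0.0
```

```bash
python3 -m jog '{"slide":[[0,0,0],[0,0,0],[0,0,0],[0,0,0],[0,0,0],[0,0,0]],"twist":[[0,0,0],[0,0,0],[0,0,0],[0,0,0],[0,0,0],[0,0,0]],"gripper":[0,0,0,0,0,0]}'
python3 - <<'E'
from h import *
s=state(); print(s["ee_pos"],s["finger_gap"],s["grasp_force"],s["ft_force"],s["wrist_torque"])
q=capture("scene"); d=capture("side"); P=[657.4,109.3,318]
def crop(pic,P,h,n):
    x,y=map(int,pix(pic,P)); c=cv2.cvtColor(pic["pixels"][y-h:y+h,x-h:x+h],cv2.COLOR_RGB2BGR)
    return cv2.resize(cv2.convertScaleAbs(c,alpha=1.8,beta=25),(n,n),interpolation=cv2.INTER_CUBIC)
cv2.imwrite("pics/c6.png",np.hstack([crop(q,P,30,400),crop(d,P,30,400)]))
E
```

```text
clock: 9.25
ee_pos: [657.3, 109.3, 305.5]
ee_rot: [-1.968, -2.449, -0.0]
ft_force: [-1.2, 0.8, 2.2]
finger_gap: 9.5
grasp_force: 58.6
[657.30776829 109.34287455 305.48838428] 9.530316411526407 58.55294108390808 [-1.2184165   0.82823639  2.21658966] [-0.02121973  0.35647112 -0.00753172]
```

View pics/c6.png

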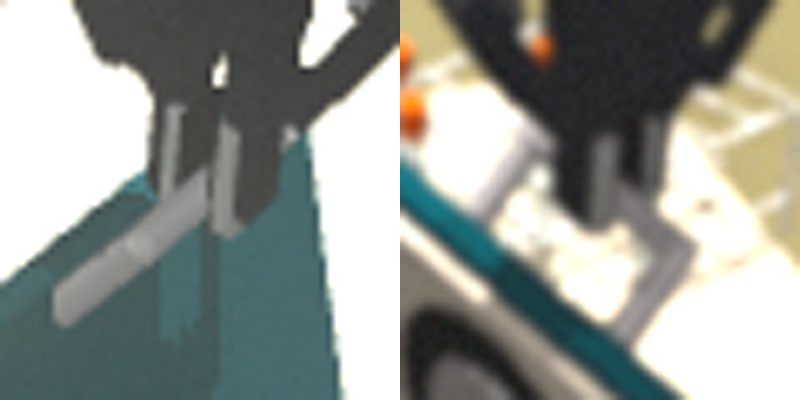

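The bar is now well between the pads, with the tips reaching below it, and the grip is 58.6 N. I'll carry it along the arc in short calls and watch the force.

```bash
python3 -m jog '{"slide":[[0,-0.19,0.01],[0,-0.19,0.02],[0,-0.31,0.04],[0,-0.31,0.05],[0,-0.30,0.07],[0,0,0]],"twist":[[0,0,0],[0,0,0],[0,0,0],[0,0,0],[0,0,0],[0,0,0]],"gripper":[0,0,0,0,0,0]}'
```

```text
clock: 9.95
ee_pos: [617.5, 100.5, 300.7]
ee_rot: [-1.967, -2.448, -0.001]
ft_force: [-1.9, 0.0, 8.3]
finger_gap: 9.4
grasp_force: 59.9
```

```bash
python3 -m jog '{"slide":[[0,-0.30,0.06],[0,-0.29,0.08],[0,-0.29,0.11],[0,-0.28,0.13],[0,0,0]],"twist":[[0,0,0],[0,0,0],[0,0,0],[0,0,0],[0,0,0]],"gripper":[0,0,0,0,0]}'
python3 - <<'E'
from h import *
for c in ("scene","wrist"): print(find(capture(c),"lid_bar"))
s=state();print(s["ee_pos"],s["ft_force"])
E
```

```text
clock: 10.45
ee_pos: [582.6, 92.6, 287.5]
ee_rot: [-1.966, -2.446, 0.004]
ft_force: [-3.8, -0.8, 5.4]
finger_gap: 9.8
grasp_force: 60.3
[(0.93, [583.0, 96.6, 305.9])]
[(0.67, [580.8, 92.5, 305.7])]
[583.3984376   92.86516869 287.93079087] [-4.66699041 -0.86342005  6.40940412]
```

```bash
python3 -m jog '{"slide":[[0,-0.28,0.13],[0,-0.27,0.15],[0,-0.26,0.17],[0,-0.25,0.18],[0,-0.24,0.19],[0,0,0]],"twist":[[0,0,0],[0,0,0],[0,0,0],[0,0,0],[0,0,0],[0,0,0]],"gripper":[0,0,0,0,0,0]}'
```

```text
clock: 11.25
ee_pos: [544.7, 84.3, 261.8]
ee_rot: [-1.966, -2.446, 0.006]
ft_force: [-0.7, -1.7, -2.8]
finger_gap: 9.4
grasp_force: 60.5
```

```bash
python3 -m jog '{"slide":[[0,-0.23,0.20],[0,-0.22,0.22],[0,-0.21,0.23],[0,-0.20,0.24],[0,0,0]],"twist":[[0,0,0],[0,0,0],[0,0,0],[0,0,0],[0,0,0]],"gripper":[0,0,0,0,0]}'
```

```text
clock: 11.75
ee_pos: [519.5, 78.8, 235.1]
ee_rot: [-1.967, -2.446, 0.006]
ft_force: [-3.3, -3.0, -0.4]
finger_gap: 9.3
grasp_force: 60.6
```

```bash
python3 -m jog '{"slide":[[0,-0.19,0.25],[0,-0.17,0.26],[0,-0.16,0.26],[0,-0.15,0.27],[0,-0.13,0.28],[0,0,0]],"twist":[[0,0,0],[0,0,0],[0,0,0],[0,0,0],[0,0,0],[0,0,0]],"gripper":[0,0,0,0,0,0]}'
python3 - <<'E'
from h import *
for c in ("scene","wrist"): print(find(capture(c),"lid_bar"))
s=state();print(s["ee_pos"],s["ft_force"])
E
```

```text
clock: 12.35
ee_pos: [496.7, 73.7, 195.6]
ee_rot: [-1.967, -2.447, 0.005]
ft_force: [-2.6, -3.7, 0.1]
finger_gap: 9.3
grasp_force: 62.3
[(0.87, [498.1, 75.3, 217.9])]
[(0.96, [493.9, 74.7, 213.3])]
[497.13946275  73.81594091 196.54471874] [-5.3282392  -3.0674301   1.06672264]
```

```bash
python3 -m jog '{"slide":[[0,-0.06,0.14],[0,-0.06,0.14],[0,-0.06,0.14],[0,-0.05,0.15],[0,-0.05,0.15],[0,-0.04,0.12],[0,-0.04,0.10],[0,0,0]],"twist":[[0,0,0],[0,0,0],[0,0,0],[0,0,0],[0,0,0],[0,0,0],[0,0,0],[0,0,0]],"gripper":[0,0,0,0,0,0,0,0]}'
```

```text
clock: 13.35
ee_pos: [487.3, 71.6, 168.5]
ee_rot: [-1.967, -2.448, 0.003]
ft_force: [-3.2, -2.5, -2.3]
finger_gap: 9.3
grasp_force: 64.0
```

```bash
python3 -m jog '{"slide":[[0,-0.02,0.07],[0,-0.02,0.07],[0,-0.01,0.05],[0,0,0.05],[0,0,0]],"twist":[[0,0,0],[0,0,0],[0,0,0],[0,0,0],[0,0,0]],"gripper":[0,0,0,0,0]}'
python3 - <<'E'
from h import *
for c in ("scene","wrist"): print(find(capture(c),"lid_bar"))
s=state();print(s["ee_pos"],s["ft_force"])
E
```

```text
clock: 13.85
ee_pos: [485.5, 71.2, 161.4]
ee_rot: [-1.967, -2.447, 0.004]
ft_force: [-5.7, -3.8, 1.1]
finger_gap: 9.5
grasp_force: 64.3
[(0.87, [487.3, 73.2, 185.4])]
[(0.73, [484.7, 69.6, 179.5])]
[485.52719924  71.26609273 161.36709599] [-5.11310309 -3.18975515  0.09136911]
```

Not on the stop yet, so I'll continue in 1 mm steps.

```bash
python3 -m jog '{"slide":[[0,0,0.04],[0,0,0.04],[0,0,0.04],[0,0,0]],"twist":[[0,0,0],[0,0,0],[0,0,0],[0,0,0]],"gripper":[0,0,0,0]}'
```

```text
clock: 14.45
ee_pos: [484.8, 71.1, 158.0]
ee_rot: [-1.966, -2.446, 0.006]
ft_force: [-8.0, -4.1, 4.9]
finger_gap: 9.4
grasp_force: 64.7
```

```bash
python3 -m jog '{"slide":[[0,-0.03,0.04],[0,-0.03,0.04],[0,0,0]],"twist":[[0,0,0],[0,0,0],[0,0,0]],"gripper":[0,0,0]}'
```

```text
clock: 14.75
ee_pos: [484.9, 71.1, 157.9]
ee_rot: [-1.968, -2.447, -0.0]
ft_force: [-9.3, -3.3, 17.8]
finger_gap: 9.6
grasp_force: 65.9
```

The lid is on its stop: 18 N upward reaction and no further travel. Now I'll ease off, open and rise.

```bash
python3 -m jog '{"slide":[[0,0,-0.06],[0,0,0],[0,0,0],[0,0,0],[0,0,0],[0,0,-0.3],[0,0,-0.6],[0,0,-0.8],[0,0,-0.8],[0,0,-0.5],[0,0,0],[0,0,0]],"twist":[[0,0,0],[0,0,0],[0,0,0],[0,0,0],[0,0,0],[0,0,0],[0,0,0],[0,0,0],[0,0,0],[0,0,0],[0,0,0],[0,0,0]],"gripper":[40,40,40,40,40,40,40,40,40,40,40,0]}'
python3 - <<'E'
from h import *
for c in ("scene","side","wrist"):
    p=capture(c); save(p,c+"7")
    for l in ("lid_bar","pulse_top","pulse_key_base"): print(c,l,find(p,l))
s=state();print(s["ee_pos"],s["ft_force"],s["finger_gap"])
E
```

```text
clock: 15.95
ee_pos: [484.8, 71.4, 247.6]
ee_rot: [-1.968, -2.449, -0.001]
ft_force: [-0.0, 0.3, -1.3]
finger_gap: 27.0
grasp_force: 0.0
scene lid_bar [(0.64, [486.3, 76.0, 182.1])]
scene pulse_top [(0.57, [471.3, -8.8, 141.7])]
scene pulse_key_base [(0.82, [472.3, -9.8, 123.4])]
side lid_bar [(0.66, [482.6, 71.7, 177.8])]
side pulse_top [(0.51, [474.9, -10.4, 142.6])]
side pulse_key_base [(0.85, [472.6, -8.9, 124.4]), (0.69, [482.2, 71.2, 180.2])]
wrist lid_bar [(0.81, [484.8, 70.3, 178.8])]
wrist pulse_top [(0.79, [475.2, -5.0, 143.8])]
wrist pulse_key_base [(0.93, [475.6, -7.9, 123.8])]
[484.83837673  71.33023731 247.52719881] [-0.84768446  1.14222946 -0.19833417] -0.18524993049848207
```

View pics/wrist7.png

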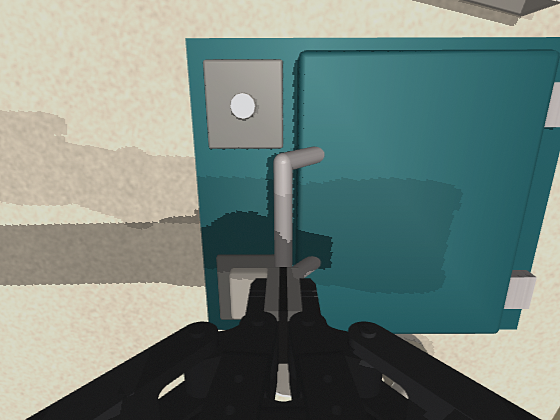

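The lid is shut: bar at z ≈ 179 with the deck covered. The pulse key is at about (474,-7.5,143). I'll move over it and tilt 12° so the gripper's body leans away from the bar, then descend.

```bash
python3 -m jog '{"slide":[[-0.7,-0.25,0],[-0.7,-0.25,0],[-0.7,-0.25,0],[-0.45,-0.23,0],[0,0,0],[0,0,0],[0,0,0],[0,0,0]],"twist":[[0,0,0],[0,0,0],[0,0,0],[0,0,0],[0,1,0],[0,1,0],[0,0,0],[0,0,0]],"gripper":[0,0,0,0,0,0,0,0]}'
python3 -m jog '{"slide":[[-0.12,0,0.6],[-0.12,0,0.6],[-0.12,0,0.6],[-0.12,0,0.6],[-0.08,0,0.4],[0,0,0],[0,0,0]],"twist":[[0,0,0],[0,0,0],[0,0,0],[0,0,0],[0,0,0],[0,0,0],[0,0,0]],"gripper":[0,0,0,0,0,0,0]}'
python3 - <<'E'
from h import *
for c in ("scene","side"):
    p=capture(c); print(c,find(p,"pulse_top"),find(p,"lid_bar"))
    P=[475,-5,155]; x,y=map(int,pix(p,P)); h=40
    k=cv2.resize(cv2.convertScaleAbs(cv2.cvtColor(p["pixels"][y-h:y+h,x-h:x+h],cv2.COLOR_RGB2BGR),alpha=1.8,beta=25),(400,400),interpolation=cv2.INTER_CUBIC)
    a=k if c=="scene" else np.hstack([a,k])
cv2.imwrite("pics/c8.png",a)
E
```

```text
clock: 17.35
ee_pos: [472.5, -9.8, 247.3]
ee_rot: [-1.864, -2.316, -0.193]
ft_force: [-0.0, 0.8, 0.8]
finger_gap: -0.0
grasp_force: 0.0
clock: 18.05
ee_pos: [472.6, -8.0, 162.3]
ee_rot: [-1.86, -2.318, -0.196]
ft_force: [-0.0, -1.3, -0.2]
finger_gap: -0.3
grasp_force: 0.0
scene [(0.57, [471.6, -5.4, 141.6])] [(0.84, [483.8, 74.6, 179.4])]
side [(0.63, [476.8, -8.3, 145.2])] [(0.91, [481.3, 69.7, 178.8])]
```

View pics/c8.png

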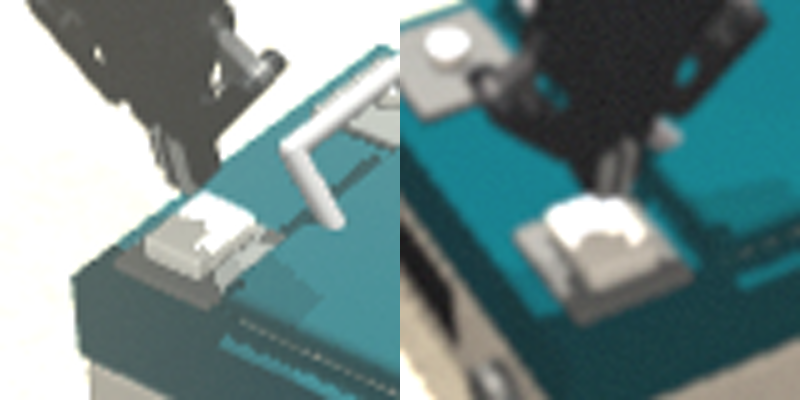

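The tip stands directly above the key in both views, and the body is clear of the bar. I'll come down slowly until contact.

```bash
python3 -m jog '{"slide":[[-0.02,0,0.1],[-0.02,0,0.1],[-0.02,0,0.1],[-0.02,0,0.1],[-0.02,0,0.1],[0,0,0]],"twist":[[0,0,0],[0,0,0],[0,0,0],[0,0,0],[0,0,0],[0,0,0]],"gripper":[0,0,0,0,0,0]}'
```

```text
clock: 18.95
ee_pos: [471.9, -8.5, 146.1]
ee_rot: [-1.861, -2.316, -0.195]
ft_force: [0.4, -0.6, -0.2]
finger_gap: -0.1
grasp_force: 0.0
```

```bash
python3 -m jog '{"slide":[[-0.02,0,0.08],[-0.02,0,0.08],[0,0,0]],"twist":[[0,0,0],[0,0,0],[0,0,0]],"gripper":[0,0,0]}'
```

```text
clock: 19.25
ee_pos: [472.1, -8.6, 141.4]
ee_rot: [-1.862, -2.316, -0.195]
ft_force: [-1.0, -0.7, 0.8]
finger_gap: 0.1
grasp_force: 0.0
```

```bash
python3 -m jog '{"slide":[[-0.02,0,0.08],[-0.02,0,0.08],[0,0,0]],"twist":[[0,0,0],[0,0,0],[0,0,0]],"gripper":[0,0,0]}'
```

```text
clock: 19.55
ee_pos: [472.6, -8.8, 136.9]
ee_rot: [-1.862, -2.316, -0.196]
ft_force: [-0.4, 0.0, 2.6]
finger_gap: 0.2
grasp_force: 1.6
```

```bash
python3 -m jog '{"slide":[[-0.01,0,0.06],[-0.01,0,0.06],[0,0,0]],"twist":[[0,0,0],[0,0,0],[0,0,0]],"gripper":[0,0,0]}'
```

```text
clock: 19.85
ee_pos: [472.6, -8.8, 133.2]
ee_rot: [-1.862, -2.317, -0.196]
ft_force: [0.0, 0.8, 5.1]
finger_gap: 0.3
grasp_force: 2.5
```

```bash
python3 -m jog '{"slide":[[-0.01,0,0.06],[-0.01,0,0.05],[0,0,0]],"twist":[[0,0,0],[0,0,0],[0,0,0]],"gripper":[0,0,0]}'
```

```text
clock: 20.15
ee_pos: [472.6, -8.8, 130.1]
ee_rot: [-1.862, -2.317, -0.196]
ft_force: [-0.2, -1.0, 6.2]
finger_gap: 0.5
grasp_force: 3.2
```

```bash
python3 -m jog '{"slide":[[-0.01,0,0.05],[-0.01,0,0.03],[0,0,0]],"twist":[[0,0,0],[0,0,0],[0,0,0]],"gripper":[0,0,0]}'
```

```text
clock: 20.45
ee_pos: [472.8, -8.8, 129.3]
ee_rot: [-1.861, -2.315, -0.199]
ft_force: [-4.7, -0.9, 17.1]
finger_gap: -0.0
grasp_force: 9.0
```

```bash
python3 -m jog '{"slide":[[0,0,0],[0,0,0],[0,0,0],[0,0,0],[0,0,0]],"twist":[[0,0,0],[0,0,0],[0,0,0],[0,0,0],[0,0,0]],"gripper":[0,0,0,0,0]}'
python3 - <<'E'
from h import *
for c in ("scene","side"):
    p=capture(c); print([ (l,find(p,l)[:1]) for l in ("pulse_top","lid_bar","release_top","tube_rack","bottle","cup")])
E
```

```text
clock: 20.95
ee_pos: [472.8, -8.8, 129.3]
ee_rot: [-1.861, -2.316, -0.199]
ft_force: [-3.3, -1.6, 17.5]
finger_gap: 0.2
grasp_force: 8.9
[('pulse_top', [(0.54, [475.2, -8.0, 133.7])]), ('lid_bar', [(0.88, [484.1, 77.5, 178.5])]), ('release_top', []), ('tube_rack', [(0.95, [588.7, 317.7, 0.4])]), ('bottle', [(0.93, [686.6, -130.8, -2.3])]), ('cup', [(0.66, [540.9, -152.1, 1.8])])]
[('pulse_top', []), ('lid_bar', [(0.57, [482.8, 69.1, 182.0])]), ('release_top', [(0.63, [438.4, 133.6, 141.3])]), ('tube_rack', []), ('bottle', []), ('cup', [(0.93, [537.6, -145.3, 0.1])])]
```

The key top is at about 134–136 mm (8 mm down, on its stop) and held with 17 N. The lid is shut and nothing else has moved.

```bash
python3 -c "
from station import close_job; print(close_job())"
```

```text
the job is handed in; nothing more can be done
None
```

The lid was lowered under grip until it was fully shut, the short-spin key is held fully down with about 17 N, and the job has been handed in; the release key was not touched, and the rack, bottle and cup stayed where they were.

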